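# Tuck the nozzle case's flap under its lip

## Task

Close the nozzle case: with your fingertips push its upright lime-green flap over until it lies flat, and while holding it down push it along until its free edge is tucked well beneath the dark steel lip, so that it stays shut by itself when you let go. Push gently, do not pinch or lift anything, and leave the nozzles and the other ware standing where they are.

Things in the scene. Friction and masses are not known exactly. Their poses are not given: they have to be found in the camera images.
- case: open aluminium nozzle case screwed to the table, 176 (x) x 140 (y) mm, side walls 54 mm high. Origin: centre of its underside on the table. Its x axis runs level from the hinge side to the lip side, y along the hinge, z up. Hinge line at x = -80 mm, z = 58 mm; end wall below the lip at x = +84 to +88 mm
- flap (a joint): angle (rad) of the lime-green flap about the hinge: 0 = flat and level over the case (a stop), 1.57 = upright. A light spring (0.3 N m when flat) lifts it again whenever it is neither held down nor tucked; tucked, it rises 3 mm to the lip's underside and stays (about 0.025). Flap 110 mm wide in y, 4 mm thick; flat, its top face is at z = 62 mm
- tongue (a joint): how far (m) the green flap is slid out in its own plane, away from the hinge: 0 = drawn back (free edge 130 mm from the hinge line; when flat, 6 mm short of the lip), 0.022 = end stop (edge 152 mm from the hinge line, 16 mm beneath the lip). It slides with about 3 N of friction and stays where it is left
- hinge (a point): middle of the hinge line, fixed on the case, 58 mm above the table; axes as case
- lip_edge (a point): middle of the lower inner edge of the dark steel retaining lip, a flat 4 mm strip, 130 mm long in y, that overhangs the case from here (case x = +56 mm) to the end wall (+88 mm); underside 65 mm, top 69 mm above the table; axes as case
- ridge (a point): on the flap's outer face (its top once folded): foot of the white push ridge, middle of its steep face, which looks to the hinge; 88 mm from the hinge line plus tongue. Ridge 80 mm long in y, 8 mm high, its other side slopes down towards the free edge. Axes: x along the flap away from the hinge, z out of the outer face
- horn_a: tall steel cream-horn cone standing beside the case, 38 mm across the foot, 110 mm tall; loose, to be left alone. Origin: centre of its underside
- horn_b: the same kind of steel cone on the other side of the case, 38 mm across the foot, 110 mm tall; loose, to be left alone. Origin: centre of its underside
- cup: steel measuring mug, 72 mm across, 65 mm tall, with a side handle; loose, to be left alone. Origin: centre of its underside
- bowl: black bowl, 116 mm across, 50 mm tall; loose, to be left alone. Origin: centre of its underside
- cutter: steel ring cutter, 80 mm across, 45 mm tall, open at both ends; loose, to be left alone. Origin: centre of its underside
- scraper: steel dough scraper lying flat, 86 x 110 mm, 13 mm thick at its white grip; loose, to be left alone. Origin: centre of its underside
- nozzle_a: small steel piping nozzle standing inside the case, 26 mm across the foot, 42 mm tall; loose, to be left alone. Origin: centre of its underside
- nozzle_b: second small steel nozzle standing inside the case, 26 mm across the foot, 42 mm tall; loose, to be left alone. Origin: centre of its underside

How it is judged (in metres and radians):
On the way, in this order (a step that is already met when the one before it is completed fails the run):
1. the flap is folded down flat (value of joint flap below 0.045 rad), for 0.05 s.
2. the flap's edge is pushed beneath the lip (value of joint flap below 0.045 rad and value of joint tongue above 0.016 m), for 0.2 s.
At the end, for the whole second after the job is handed in: The flap lies flat (hinge within 0.045 rad of level) and at rest, slid out at least 16 mm so that its edge is at least 10 mm beneath the lip; every loose piece is upright (0.2 rad) and within 30 mm of where it stood (all of step 2 and velocity of joint flap below 0.05 rad/s and not (distance of horn_a from where it was at the start of the episode above 0.03 m) and not (distance of horn_b from where it was at the start of the episode above 0.03 m) and not (distance of cup from where it was at the start of the episode above 0.03 m) and not (distance of bowl from where it was at the start of the episode above 0.03 m) and not (distance of cutter from where it was at the start of the episode above 0.03 m) and not (distance of scraper from where it was at the start of the episode above 0.03 m) and not (distance of nozzle_a from where it was at the start of the episode above 0.03 m) and not (distance of nozzle_b from where it was at the start of the episode above 0.03 m) and angle between each of horn_a, horn_b, cup, bowl, cutter, scraper, nozzle_a, nozzle_b's own z axis and vertical below 0.2 rad); the robot touches nothing.
It fails at once if a nozzle, cone or other loose piece is lifted or shifted by more than 30 mm (distance of any of horn_a, horn_b, cup, bowl, cutter, scraper, nozzle_a, nozzle_b from where it was at the start of the episode above 0.03 m).
It fails at once if the flap or case is pinched or pressed with more than 35 N (contact force between the fingers and case above 35 N).
It also fails if it takes over 43 s, if anything falls off the work surface, if the arm or the gripper's body presses on something with over 40 N, if the wrist force passes 120 N, or if a joint passes its speed limit or range.

## Robot

A 7-joint arm with a two-finger parallel gripper is mounted at the origin on the work surface. World frame = base frame: x ahead of the robot, y to its left, z up, the work surface at z = 0. Lengths are in mm, angles in rad, forces in N, time in s.
With the tool pointing down it reaches from about 400 to 850 mm from the base axis. Payload 6.9 kg.
Tool frame: the origin (TCP) lies at the very end of the fingers, on their centre line; the grasp point (between the pads) lies 19 mm behind it; z points along the fingers, y is the line along which they close (so a half turn about z gives the same grasp; the last joint's range is limited). The gripper opens to 85 mm and grips with 20 to 120 N. Pads are 22 mm wide; open, the fingers measure 114 mm over their backs; the gripper's body (76 mm by 85 mm) begins 54 mm behind the grasp point. The pads swing forward as they close: fully open they stand 13 mm farther back than shut.
Start: joints at [1.425, 0.507, -0.238, 1.5, 0.126, 1.149, -0.155], TCP at [155.082, -605.443, 231.275] pointing down, gripper open.
Joint ranges: [-3.08, 3.08], [-0.24, 2.05], [-1.43, 1.35], [0, 2.5], [-1.52, 4.66], [0.17, 1.96], [-2.89, 2.89]. Speed limits (rad/s): [2.39, 2.39, 3.14, 3.14, 3.14, 3.14, 3.14].

## Interface

Orientations are given as a unit quaternion [x, y, z, w].
In Python, from workcell import manip, imaging gives the robot as it stands.
- The arm moves only by the shell command python3 -m pendant 'ROWS' [FORCE]. ROWS is JSON, a list of rows, each a list of 3 entries, a list of its own where there are three numbers: the shift along the tool's x, y, z in units of 2.5 cm (1.0 is 2.5 cm), then the turn about the tool's z in units of 6 degrees (1.0 is 6 degrees), then the opening, from 0 (shut) to 1 (fully open). A call has 1 to 20 rows; each row shifts and turns the commanded pose from where the row before left it, along the tool's axes as they then stand; what a row does not reach is not made up. A row lasts 1/10 s, in which the tool goes at most 50 mm and 8.59 degrees, less where a joint would pass 70% of its speed; a pose out of reach is approached as far as the arm can. A call with a number of a shift or a turn outside -1 to 1 is refused whole. A call with a gripper value outside its range is refused whole. The fingers move at their own pace and stop on an object; FORCE is the grip in N (left out, the last holds). Time passes only in rows, so rows that do not move let the fingers close. It gives the time, the measured TCP pose, the force, the opening and the grip force at its end, in the units of the state.
- manip.get_state(): the state, without advancing time (a new reading comes with each control period).
- imaging.read_camera(name): name is "scene" or "top"; returns a dict with "pixels" (480x640x3 uint8, red, green, blue), "K" (3x3 intrinsics, pixels), "k1" (the pictures are not rectified: a ray, as slopes to the right and down, at radius r is drawn at 1 + k1 r^2 times it, then the intrinsics apply), "rvec" (rotation vector, rad) and "tvec" (3), from world to camera coordinates, as OpenCV has them. Camera axes: x right, y down, z forward; pixel columns grow to the right and rows downward; lengths in mm; the calibration is good to about 2 mm. A picture is of the moment at which its call begins. There is no depth.
- manip.job_done(): hands the job in; it is judged then, once.
The state is a dict: "t": time; "qpos": joint angles; "qd": joint speeds; "effort": joint torques, N m; "eef_pos": TCP position; "orientation": TCP orientation; "ft_force": force on the tool from outside, world axes, zero at the start; "ft_torque": the same for the moment, N m; "grip_width": finger opening in mm; "gripper_force": force on a finger pad.
Only numpy, scipy, OpenCV 4.12 (cv2) and the standard library are available. Lean on these libraries where they do the work, as an engineer would, in place of code of your own. Each camera call takes 0.05 s, during which the arm holds its last target. There are 200 camera calls.

## Working session

There is one attempt and no reset: what is moved stays moved. The work goes in short steps, Python scripts to look and compute and a shell command to move; the robot and the scene stay as the last step left them, time stands still between calls to the robot, and variables do not carry over. Pictures are saved under pics/ and viewed, at most 10 in all, crops included, and the job is handed in when it is done.

```bash
mkdir -p pics; cat > h.py <<'E'
import numpy as np, cv2
from workcell import manip, imaging
def grab(n):
    c=imaging.read_camera(n); c['R']=cv2.Rodrigues(np.array(c['rvec'],float))[0]; c['t']=np.array(c['tvec'],float).ravel(); c['K']=np.array(c['K'],float); return c
def ray(c,uv):
    k1=float(np.ravel(c['k1'])[0])
    p=cv2.undistortPoints(np.array([[uv]],float),c['K'],np.array([k1,0,0,0.]))[0,0]
    return -c['R'].T@c['t'], c['R'].T@np.array([p[0],p[1],1.])
def onz(c,uv,z):
    o,d=ray(c,uv); return o+d*(z-o[2])/d[2]
def proj(c,P):
    k1=float(np.ravel(c['k1'])[0])
    return cv2.projectPoints(np.array(P,float).reshape(-1,1,3),np.array(c['rvec'],float),c['t'],c['K'],np.array([k1,0,0,0.]))[0].reshape(-1,2)
def tri(c1,u1,c2,u2):
    o1,d1=ray(c1,u1);o2,d2=ray(c2,u2)
    s=np.linalg.lstsq(np.c_[d1,-d2],o2-o1,rcond=None)[0]
    a,b=o1+s[0]*d1,o2+s[1]*d2
    return (a+b)/2,np.linalg.norm(a-b)
E
python3 - <<'E'
from h import *
for n in('scene','top'):
    c=grab(n); cv2.imwrite(f'pics/{n}0.png',c['pixels'][...,::-1]); print(n,c['k1'],-c['R'].T@c['t'],c['R'][2])
s=manip.get_state();print(s)
E
```

```text
scene -0.03216277519094776 [1165.54614426 -685.51308836  919.63180677] [-0.49237844  0.54080323 -0.68197898]
top -0.01096082443374111 [ 475.83258196  -12.6843204  1367.02438637] [ 0.07503222  0.02223351 -0.99693322]
{'t': 0.1, 'qpos': array([ 1.42546538,  0.50825927, -0.23751374,  1.50102061,  0.12566783,
        1.14890139, -0.15480631]), 'qd': array([-0.00058172, -0.0024126 , -0.00060791, -0.0017967 , -0.00067972,
        0.00189905, -0.00063014]), 'effort': array([-4.93078856e-03, -6.21839547e+01, -2.19460644e+00, -2.50203931e+01,
        1.24575503e-02,  7.84778822e-03, -2.08090023e-05]), 'eef_pos': array([ 154.94956002, -605.02722262,  230.51679095]), 'orientation': array([ 9.92147008e-01,  1.25074661e-01, -1.03948215e-04, -7.96075972e-04]), 'ft_force': array([ 0.64286001, -0.44176005, -0.2688708 ]), 'ft_torque': array([ 0.01470449, -0.01026286,  0.02331767]), 'gripper_force': 0.0, 'grip_width': 85.13656575348818}
```

View pics/scene0.png

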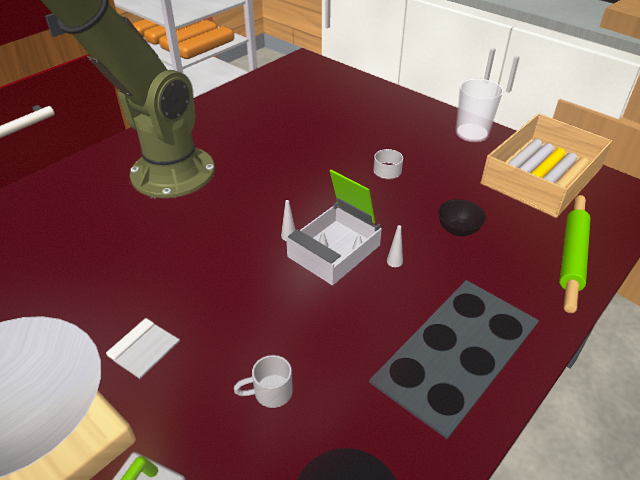

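View pics/top0.png

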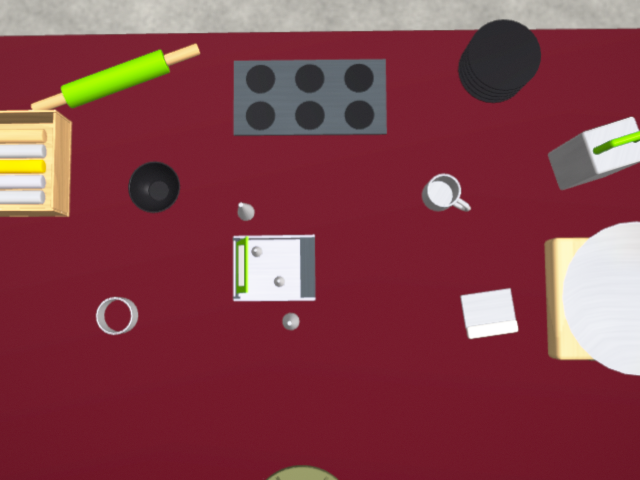

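The scene view shows the case with its flap upright at (352,195) and its lip at (313,247). In the top view the lip is at (308,268), the flap at (242,265), and the cones beside the case at about (245,211) and (291,321). The case x axis points along roughly -y in the world.

```bash
python3 - <<'E'
from h import *
c=grab('top'); s=grab('scene')
def comp(c,m,roi):
    z=np.zeros_like(m); x0,y0,x1,y1=roi; z[y0:y1,x0:x1]=m[y0:y1,x0:x1]
    n,l,st,ce=cv2.connectedComponentsWithStats(z); i=1+np.argmax(st[1:,4]); return (l==i).astype(np.uint8),st[i]
def box(m):
    r=cv2.minAreaRect(cv2.findContours(m,0,2)[0][0]); return cv2.boxPoints(r)
for n,cam,roi in(('top',c,(220,220,330,315)),('scene',s,(270,160,400,290))):
    h=cv2.cvtColor(cam['pixels'],cv2.COLOR_RGB2HSV)
    g=cv2.inRange(h,(40,120,60),(75,255,255)); d=cv2.inRange(h,(0,0,40),(179,90,125))
    for nm,m in(('green',g),('dark',d)):
        k,st=comp(cam,m,roi); b=box(k); print(n,nm,st,b.round(1).tolist())
        if n=='top':
            for z in((69,) if nm=='dark' else (188,)): print([onz(cam,p,z).round(1).tolist() for p in b], onz(cam,b.mean(0),z).round(1))
t=cv2.resize(c['pixels'][195:345,215:335],None,fx=5,fy=5,interpolation=2)[:, :, ::-1]
u=cv2.resize(s['pixels'][150:290,270:410],None,fx=5,fy=5,interpolation=2)[:,:,::-1]
t=cv2.resize(t,(400,500));u=cv2.resize(u,(400,400))
o=np.zeros((500,800,3),np.uint8);o[:,:400]=t;o[:400,400:]=u
cv2.imwrite('pics/crop1.png',o)
E
```

```text
top green [236 237  13  56 346] [[234.10000610351562, 291.8999938964844], [236.1999969482422, 236.60000610351562], [248.10000610351562, 237.0], [245.89999389648438, 292.3999938964844]]
[[491.6, 128.5, 188.0], [599.2, 124.7, 188.0], [598.2, 101.6, 188.0], [490.6, 105.5, 188.0]] [544.7 115.1 188. ]
top dark [301 238  14  59 797] [[301.0, 296.0], [301.0, 238.0], [314.0, 238.0], [314.0, 296.0]]
[[484.0, 0.2, 69.0], [607.9, -0.3, 69.0], [607.7, -28.1, 69.0], [483.9, -27.4, 69.0]] [545.7 -13.9  69. ]
scene green [330 170  45  53 972] [[319.6000061035156, 184.60000610351562], [334.0, 164.39999389648438], [387.70001220703125, 202.8000030517578], [373.29998779296875, 222.89999389648438]]
scene dark [288 229  53  34 625] [[287.5, 236.8000030517578], [293.8999938964844, 226.5], [340.1000061035156, 254.89999389648438], [333.70001220703125, 265.20001220703125]]
```

View pics/crop1.png

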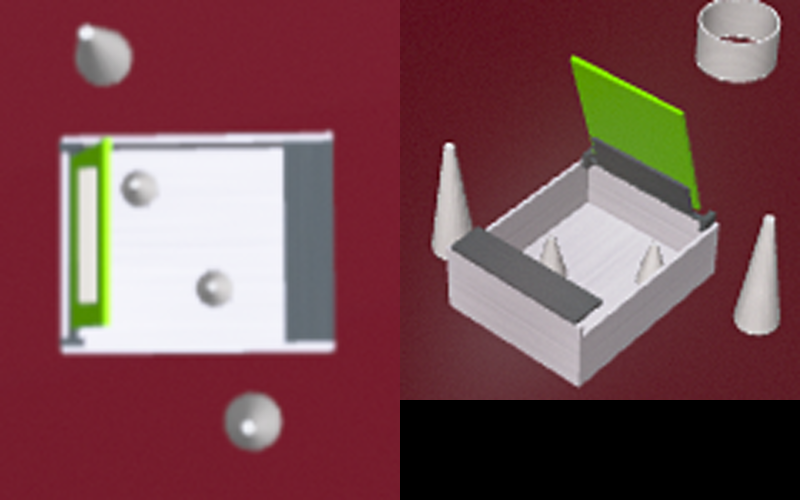

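The crop shows the flap leaning slightly towards the lip, since its outer face and white ridge are visible from above. The case walls are nearly parallel to the image axes. I'll triangulate the flap's free edge and check the hinge from it.

```bash
python3 - <<'E'
from h import *
c=grab('top'); s=grab('scene')
for a,b in(((248.3,236.4),(369.2,189.)),((246.7,292.5),(330.2,170.))): print(tri(c,a,s,b))
print('lip scene inner', [onz(s,p,69).round(1) for p in((293.9,226.3),(340.8,255))])
# dark lip inner edge sub-pixel (top): grey profile rows 245..290
g=cv2.cvtColor(c['pixels'],cv2.COLOR_RGB2GRAY).astype(float)
for r in(245,255,265,275,285):
    p=g[r,292:322]; i=np.argmin(np.diff(p[:14])); j=14+np.argmax(abs(np.diff(p[14:])))
    f=lambda k:np.interp(0,[0],[0])
    lo,hi=p[12:20].mean(),p[2:6].mean(); m=(lo+hi)/2; k=np.where(p[:14]>m)[0][-1]
    e=292+k+(p[k]-m)/(p[k]-p[k+1]); print(r,e,onz(c,(e,r),69).round(1), 292+j)
# outer case hinge-side wall and side walls: light vs red at mid
sat=cv2.cvtColor(c['pixels'],cv2.COLOR_RGB2HSV)[...,1].astype(int)
for col in(260,275,290): 
    q=np.where(sat[225:312,col]<110)[0]+225; print(col,q[0]-.5,q[-1]+.5,onz(c,(col,q[0]-.5),54).round(1),onz(c,(col,q[-1]+.5),54).round(1))
for r in(240,250,280,296):
    q=np.where(sat[r,225:330]<110)[0]+225; print(r,q[0],q[-1],onz(c,(q[0]-.5,r),54).round(1),onz(c,(q[-1]+.5,r),54).round(1))
E
```

```text
(array([601.33973255, 102.87639151, 187.08667915]), np.float64(4.716433858982066))
(array([490.84118909, 104.86397083, 183.77963525]), np.float64(1.1465470133570852))
lip scene inner [array([470.1,   4. ,  69. ]), array([612.7,   3.3,  69. ])]
245 299.564453125 [592.9   2.8  69. ] 314
255 299.6472701149425 [571.4   2.7  69. ] 314
265 299.7345779220779 [550.    2.6  69. ] 314
275 299.74038461538464 [528.7   2.7  69. ] 314
285 300.08035714285717 [507.4   2.   69. ] 314
260 234.5 301.5 [617.5  88.7  54. ] [472.6  88.6  54. ]
275 234.5 300.5 [617.3  56.2  54. ] [474.6  56.3  54. ]
290 234.5 300.5 [617.2  23.6  54. ] [474.6  24.   54. ]
240 233 314 [605.9 148.5  54. ] [604.9 -29.4  54. ]
250 233 314 [584.1 148.4  54. ] [583.2 -29.2  54. ]
280 233 315 [519.1 148.1  54. ] [518.4 -31.   54. ]
296 233 315 [484.6 148.   54. ] [484.  -30.8  54. ]
```

```bash
python3 -m pendant '[[[0,0,-0.1],-1,0],[[0,0,-0.1],-1,0],[[0,0,-0.1],-1,0],[[0,0,-0.1],-1,0],[[0,0,-0.1],-1,0],[[0,0,-0.1],-1,0],[[0,0,-0.1],-1,0],[[0,0,-0.1],-1,0],[[0,0,-0.1],-1,0],[[0,0,-0.1],-1,0],[[0,0,-0.1],-1,0],[[0,0,-0.1],-1,0],[[0,0,0],-0.6,0],[[0,0,0],0,0]]' 40; python3 -c "
from h import *
s=manip.get_state();print(s['qpos'].round(2));from scipy.spatial.transform import Rotation as R;print(R.from_quat(s['orientation']).as_matrix().round(3))"
```

```text
t: 1.7
eef_pos: [154.9, -605.5, 261.2]
orientation: [0.707, 0.707, 0.0, -0.0]
ft_force: [-0.3, 0.7, 0.1]
grip_width: -0.1
gripper_force: 0.0
[ 1.62  0.53 -0.58  1.45  0.29  1.26  1.01]
[[-0.  1.  0.]
 [ 1.  0.  0.]
 [ 0.  0. -1.]]
```

```bash
python3 -m pendant '[[[0.4,0.4,0],0,0],[[0.8,0.4,0],0,0],[[0.8,0.4,0],0,0],[[0.8,0.4,0],0,0],[[0.8,0.4,0],0,0],[[0.8,0.4,0],0,0],[[0.8,0.4,0],0,0],[[0.8,0.4,0],0,0],[[0.8,0.4,0],0,0],[[0.8,0.4,0],0,0],[[0.8,0.4,0],0,0],[[0.8,0.4,0],0,0],[[0.8,0.4,0],0,0],[[0.8,0.4,0],0,0],[[0.8,0.4,0],0,0],[[0.8,0.4,0],0,0],[[0.8,0.4,0],0,0],[[0.8,0.4,0],0,0],[[0.8,0.4,0],0,0],[[0.8,0.4,0],0,0]]'
```

```text
t: 3.7
eef_pos: [355.6, -213.6, 261.4]
orientation: [0.708, 0.707, -0.0, 0.0]
ft_force: [-0.2, 0.6, -0.1]
grip_width: 0.8
gripper_force: 0.0
```

```bash
python3 -m pendant '[[[0.82,0.38,0],0,0],[[0.82,0.38,0],0,0],[[0.82,0.38,0],0,0],[[0.82,0.38,0],0,0],[[0.82,0.38,0],0,0],[[0.82,0.38,0],0,0],[[0.82,0.38,0],0,0],[[0.82,0.38,0],0,0],[[0.82,0.38,0],0,0],[[0.82,0.38,0],0,0],[[0.82,0.38,0],0,0],[[0.82,0.38,0],0,0],[[0.82,0.38,0],0,0],[[0.82,0.38,0],0,0],[[0.82,0.38,0],0,0],[[0.82,0.38,0],0,0],[[0.82,0.38,0],0,0],[[0.82,0.38,0],0,0],[[0.82,0.38,0],0,0],[[0.82,0.38,0],0,0]]'; python3 -m pendant '[[[0,0,0],0,0]]'; python3 -c "
from h import *
print(manip.get_state()['qpos'].round(2))"
```

```text
t: 5.7
eef_pos: [544.9, 196.1, 261.3]
orientation: [0.708, 0.707, -0.0, -0.0]
ft_force: [0.8, -0.2, 1.0]
grip_width: 0.0
gripper_force: 0.0
t: 5.8
eef_pos: [544.8, 198.5, 261.3]
orientation: [0.706, 0.708, 0.001, -0.001]
ft_force: [-0.6, 0.1, -0.0]
grip_width: -0.1
gripper_force: 0.0
[ 0.12  0.5  -0.83  1.57  0.38  1.24 -0.77]
```

```bash
python3 -m pendant '[[[0,0,0.6],0,0],[[0,0,0.9],0,0],[[0,0,0.9],0,0],[[0,0,0.9],0,0],[[0,0,0.9],0,0],[[0,0,0.7],0,0],[[0,0,0.2],0,0],[[0,0,0],0,0],[[0,0,0],0,0]]'; python3 - <<'E'
from h import *
c=grab('scene'); u=cv2.resize(c['pixels'][120:270,280:430],(600,600),interpolation=cv2.INTER_CUBIC)[:,:,::-1]; cv2.imwrite('pics/s2.png',u)
E
```

```text
t: 6.7
eef_pos: [545.7, 194.7, 134.7]
orientation: [0.707, 0.707, 0.001, 0.0]
ft_force: [0.2, 0.9, 0.2]
grip_width: -0.2
gripper_force: 0.0
```

View pics/s2.png

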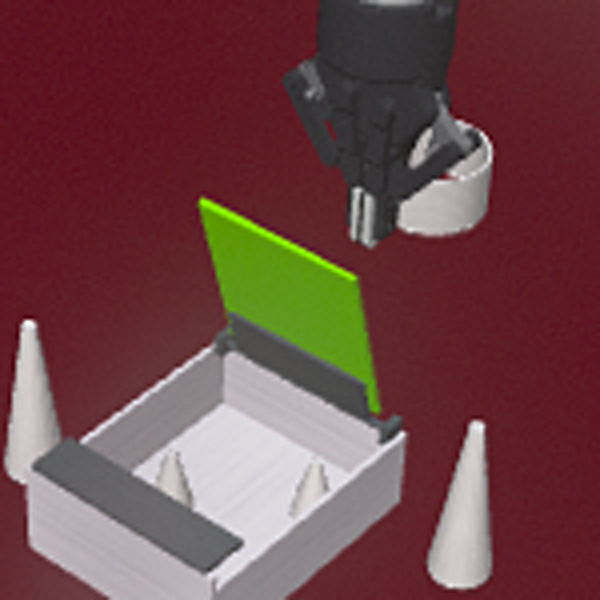

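The fingertips hang shut behind the flap at crop (370,235), clear of it and of the cones. Next I start the fold.

```bash
python3 -m pendant '[[[-0.6,0,0],0,0],[[-0.7,0,0],0,0],[[-0.5,0,0],0,0],[[-0.3,0,0],0,0],[[-0.2,0,0],0,0],[[-0.14,0,0],0,0],[[-0.19,0,0.065],0,0],[[-0.19,0,0.065],0,0],[[-0.19,0,0.065],0,0],[[-0.19,0,0.065],0,0],[[-0.17,0,0.115],0,0],[[-0.17,0,0.115],0,0],[[-0.17,0,0.115],0,0],[[-0.17,0,0.115],0,0]]'; python3 -m pendant '[[[0,0,0],0,0]]'; python3 - <<'E'
from h import *
c=grab('scene'); u=cv2.resize(c['pixels'][120:270,280:430],(600,600),interpolation=cv2.INTER_CUBIC)[:,:,::-1]; cv2.imwrite('pics/s3.png',u)
E
```

```text
t: 8.15
eef_pos: [545.5, 97.3, 115.5]
orientation: [0.707, 0.707, 0.0, -0.0]
ft_force: [0.9, 2.6, 0.3]
grip_width: 0.1
gripper_force: 0.8
t: 8.25
eef_pos: [545.3, 96.4, 115.3]
orientation: [0.708, 0.707, -0.001, -0.0]
ft_force: [0.5, 0.4, 1.4]
grip_width: 0.0
gripper_force: 0.1
```

View pics/s3.png

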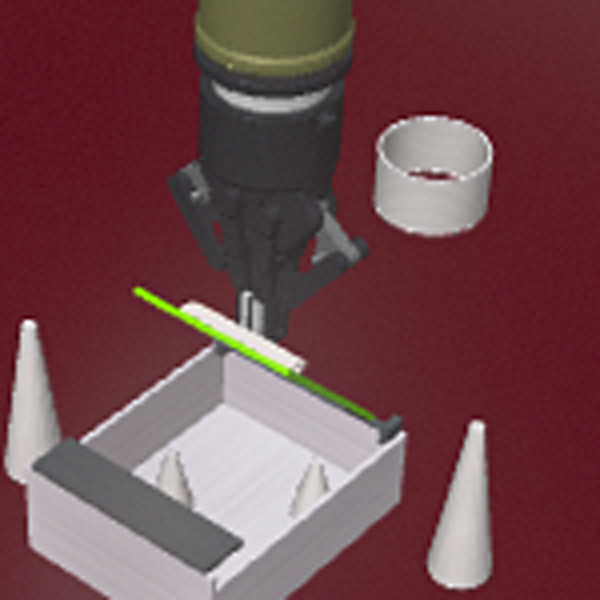

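The flap is at about 45° with the fingertips behind the white ridge at crop (245,335), as planned. I'll carry on down.

```bash
python3 -m pendant '[[[-0.13,0,0.155],0,0],[[-0.13,0,0.155],0,0],[[-0.13,0,0.155],0,0],[[-0.13,0,0.155],0,0],[[-0.09,0,0.185],0,0],[[-0.09,0,0.185],0,0],[[-0.09,0,0.185],0,0],[[-0.09,0,0.185],0,0],[[-0.03,0,0.16],0,0],[[-0.03,0,0.16],0,0],[[-0.03,0,0.16],0,0],[[-0.03,0,0.12],0,0]]'; python3 -m pendant '[[[0,0,0.04],0,0],[[0,0,0.04],0,0]]';python3 -m pendant '[[[0,0,0.04],0,0],[[0,0,0.04],0,0]]'
```

```text
t: 9.5
eef_pos: [545.5, 72.2, 66.5]
orientation: [0.707, 0.707, -0.0, 0.0]
ft_force: [1.6, 0.2, 3.9]
grip_width: 0.3
gripper_force: 1.7
t: 9.7
eef_pos: [545.5, 72.1, 64.7]
orientation: [0.707, 0.707, -0.0, 0.0]
ft_force: [1.5, -1.5, 3.9]
grip_width: -0.2
gripper_force: 1.7
t: 9.9
eef_pos: [545.5, 72.2, 62.8]
orientation: [0.707, 0.707, -0.0, 0.0]
ft_force: [0.6, -2.8, 4.4]
grip_width: -0.1
gripper_force: 1.8
```

```bash
python3 -m pendant '[[[0,0,0.03],0,0],[[0,0,0.01],0,0]]'; python3 -m pendant '[[[0,0,0.02],0,0],[[0,0,0],0,0]]'
```

```text
t: 10.1
eef_pos: [545.4, 72.2, 61.8]
orientation: [0.707, 0.707, -0.0, 0.0]
ft_force: [1.3, -3.2, 4.8]
grip_width: -0.0
gripper_force: 2.1
t: 10.3
eef_pos: [545.5, 72.2, 61.5]
orientation: [0.707, 0.707, -0.0, 0.0]
ft_force: [-0.3, -2.6, 6.1]
grip_width: -0.2
gripper_force: 2.9
```

```bash
python3 -m pendant '[[[0,0,0.02],0,0],[[0,0,0],0,0],[[0,0,0],0,0]]'; python3 -m pendant '[[[-0.05,0,0],0,0],[[-0.05,0,0],0,0],[[-0.05,0,0],0,0],[[-0.05,0,0],0,0],[[-0.05,0,0],0,0],[[-0.05,0,0],0,0]]'
```

```text
t: 10.6
eef_pos: [545.6, 72.3, 61.2]
orientation: [0.707, 0.707, 0.0, 0.0]
ft_force: [1.5, -2.7, 7.6]
grip_width: -0.0
gripper_force: 3.9
t: 11.2
eef_pos: [545.7, 67.4, 61.4]
orientation: [0.707, 0.708, 0.002, -0.001]
ft_force: [-0.9, 2.9, 5.1]
grip_width: -0.3
gripper_force: 2.9
```

```bash
python3 -m pendant '[[[-0.06,0,0.01],0,0],[[-0.06,0,0],0,0],[[-0.06,0,0],0,0],[[-0.06,0,0],0,0],[[-0.06,0,0],0,0]]'; python3 -m pendant '[[[-0.06,0,0],0,0],[[-0.06,0,0],0,0],[[-0.06,0,0],0,0],[[-0.06,0,0],0,0],[[-0.06,0,0],0,0]]'
```

```text
t: 11.7
eef_pos: [545.7, 60.0, 61.2]
orientation: [0.707, 0.708, 0.002, -0.001]
ft_force: [-0.1, 2.8, 6.6]
grip_width: 0.2
gripper_force: 3.4
t: 12.2
eef_pos: [545.7, 52.4, 61.1]
orientation: [0.707, 0.708, 0.002, -0.001]
ft_force: [0.4, 3.0, 6.1]
grip_width: -0.3
gripper_force: 3.2
```

```bash
python3 -m pendant '[[[-0.06,0,0],0,0],[[-0.06,0,0],0,0],[[-0.06,0,0],0,0],[[-0.06,0,0],0,0],[[-0.04,0,0],0,0]]'; python3 - <<'E'
from h import *
c=grab('scene'); u=cv2.resize(c['pixels'][170:290,270:390],(600,600),interpolation=cv2.INTER_CUBIC)[:,:,::-1]; cv2.imwrite('pics/s4.png',u)
E
```

```text
t: 12.7
eef_pos: [545.8, 45.7, 61.1]
orientation: [0.707, 0.708, 0.002, -0.001]
ft_force: [-1.3, 4.5, 5.2]
grip_width: 0.0
gripper_force: 2.8
```

View pics/s4.png

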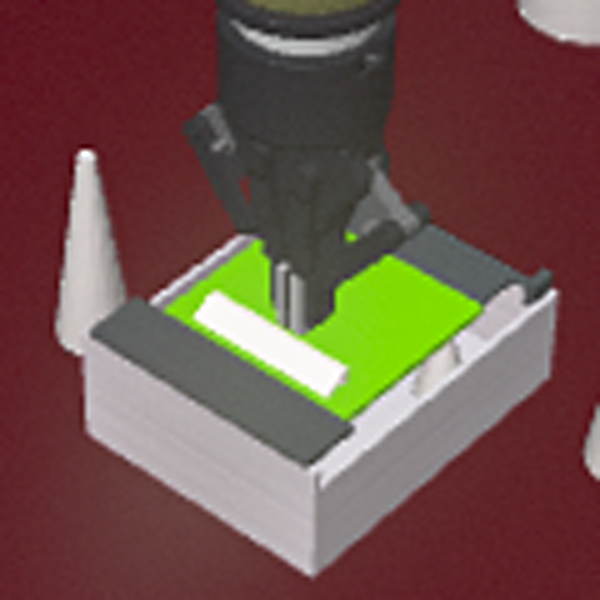

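The flap lies flat, with its edge at or under the lip and the fingers against the ridge at crop (295,325). I'll push on to the end stop and watch the force.

```bash
python3 -m pendant '[[[-0.06,0,0],0,0],[[-0.06,0,0],0,0],[[0,0,0],0,0]]'; python3 -m pendant '[[[-0.04,0,0],0,0],[[-0.04,0,0],0,0],[[0,0,0],0,0]]'
```

```text
t: 13.05
eef_pos: [545.7, 42.4, 61.0]
orientation: [0.707, 0.708, 0.002, -0.001]
ft_force: [0.4, 3.0, 5.6]
grip_width: -0.1
gripper_force: 2.8
t: 13.35
eef_pos: [545.7, 40.4, 61.0]
orientation: [0.707, 0.708, 0.002, -0.001]
ft_force: [-0.1, 2.6, 6.6]
grip_width: 0.1
gripper_force: 2.7
```

```bash
python3 -m pendant '[[[-0.04,0,0],0,0],[[-0.04,0,0],0,0],[[0,0,0],0,0]]'; python3 -m pendant '[[[-0.02,0,0],0,0],[[-0.02,0,0],0,0],[[0,0,0],0,0]]';  python3 -m pendant '[[[-0.02,0,0],0,0],[[-0.02,0,0],0,0],[[0,0,0],0,0]]'
```

```text
t: 13.65
eef_pos: [545.7, 39.2, 61.0]
orientation: [0.706, 0.708, 0.002, -0.001]
ft_force: [0.7, 5.8, 4.3]
grip_width: 0.1
gripper_force: 4.0
t: 13.95
eef_pos: [545.7, 39.2, 61.1]
orientation: [0.706, 0.708, 0.003, -0.001]
ft_force: [0.2, 7.4, 3.1]
grip_width: -0.2
gripper_force: 4.5
t: 14.25
eef_pos: [545.8, 39.2, 61.1]
orientation: [0.706, 0.708, 0.003, -0.002]
ft_force: [-0.4, 9.9, 3.2]
grip_width: 0.1
gripper_force: 5.4
```

The end stop is reached: y holds at 39.2 while the force rises. I'll relieve the push and lift straight up.

```bash
python3 -m pendant '[[[0.07,0,0],0,0],[[0,0,-0.05],0,0],[[0.02,0,-0.1],0,0],[[0.04,0,-0.2],0,0],[[0,0,-0.4],0,0],[[0,0,-0.8],0,0],[[0,0,-0.9],0,0],[[0,0,-0.9],0,0],[[0,0,-0.9],0,0],[[0,0,-0.5],0,0],[[0,0,0],0,0],[[0,0,0],0,0]]'; python3 - <<'E'
from h import *
c=grab('scene'); t=grab('top')
a=cv2.resize(c['pixels'][170:290,270:390],(400,400),interpolation=cv2.INTER_CUBIC); b=cv2.resize(t['pixels'][195:345,195:345],(400,400),interpolation=cv2.INTER_CUBIC)
cv2.imwrite('pics/s5.png',np.hstack([a,b])[:,:,::-1])
E
```

```text
t: 15.45
eef_pos: [545.0, 36.6, 178.7]
orientation: [0.707, 0.707, -0.0, -0.0]
ft_force: [-1.0, -0.3, -0.1]
grip_width: -0.2
gripper_force: 0.0
```

View pics/s5.png

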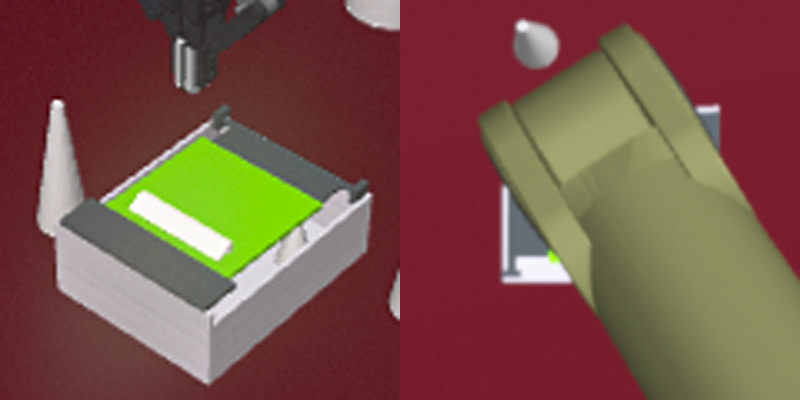

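The flap lies flat under the lip with nothing touching it. The cones in view and the nozzle that can be seen are still standing, so I'm handing in.

```bash
python3 -c "
from workcell import manip
print(manip.job_done())"
```

```text
the job is handed in; nothing more can be done
None
```

The flap is folded flat and pushed to its end stop under the lip, where it stayed shut after I let go; I saw nothing disturbed, though the arm hid some of the ware in the last pictures, and the hand-in returned no verdict.

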